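# Clear the lane and pull the spring gauge to the green band

### The arm

A 6-joint arm with a two-finger parallel gripper is mounted at the origin on the work surface. World frame = base frame: x ahead of the robot, y to its left, z up, the work surface at z = 0. Lengths are in m, angles in degrees, forces in N, time in s.
With the tool pointing down it reaches from about 0.4 to 0.825 m from the base axis. Payload 7 kg.
Tool frame: the origin (TCP) lies at the centre of the arm's flange, where the gripper is bolted on; the fingertips stand 178 mm ahead of it and the grasp point (between the pads) lies 159 mm ahead of it; z points along the fingers, y is the line along which they close (so a half turn about z gives the same grasp; the last joint's range is limited). The gripper opens to 88 mm and grips with 3 to 60 N. Pads are 19 mm wide; open, the fingers measure 130 mm over their backs; the gripper's body (78 mm by 193 mm) begins 47 mm behind the grasp point.
Start: joints at [-57.118, 20.546, 0.682, 0, -70.136, -16.507], TCP at [0.19, -0.648, 0.405] pointing down, gripper open.
Joint ranges: [-176.03, 176.03], [-82.01, 121.73], [-58.28, 71.71], [-173.87, 95.51], [-174.79, -0.11], [-173.66, 173.66]. Speed limits (degrees/s): [136.94, 136.94, 172.46, 180, 180, 180].

### API

Orientations are given as [roll, pitch, yaw] about the fixed x, y, z axes, in that order (R = Rz(yaw) Ry(pitch) Rx(roll)).
In Python, from plant import telemetry, snapshot, workorder, nets gives the robot as it stands.
- The arm moves only by the shell command python3 -m creep 'ROWS'. ROWS is JSON, a list that holds one entry, the list of rows, each a list of 5 numbers: the shift along the tool's x, y, z normalised to -1 to 1, where 1 is 0.2 m, then the turn about the tool's z normalised to -1 to 1, where 1 is pi/2 rad, then the opening, from 0 (shut) to 1 (fully open). In form: [[[x, y, z, spin, hand], ...]]. A call has 1 to 8 rows; each row shifts and turns the commanded pose from where the row before left it, along the tool's axes as they then stand; what a row does not reach is not made up. A row lasts 1/12 s, in which the tool goes at most 41.7 mm and 7.16 degrees, less where a joint would pass 70% of its speed; a pose out of reach is approached as far as the arm can. A call with a number of a shift or a turn outside -1 to 1 is refused whole. A call with a gripper value outside its range is refused whole. The fingers move at their own pace and stop on an object; the grip force is fixed at half the most. Time passes only in rows, so rows that do not move let the fingers close. It gives the time, the measured TCP pose, the force, the opening and the grip force at its end, in the units of the state.
- telemetry.get_obs(): the state, without advancing time (a new reading comes with each control period).
- snapshot(name): name is "scene" or "side" or "wrist"; returns a dict with "frame" (420x560x3 uint8, red, green, blue), "fx", "fy", "cx", "cy" (pixels), "rvec" (rotation vector, rad) and "tvec" (3), from world to camera coordinates, as OpenCV has them; the wrist camera has in their place "mount" (4x4, takes a point from camera to tool coordinates, whose origin is the TCP and whose axes are the flange's). Camera axes: x right, y down, z forward; pixel columns grow to the right and rows downward; lengths in m; the calibration is good to about 2 mm. A picture is of the moment at which its call begins: read the wrist's pose just before it. There is no depth.
- workorder.close_job(): hands the job in; it is judged then, once.
Trained networks look in a picture, given as the dict that the camera call returned (one of the last four; its "shot" number tells which), for a name from the list of things; names that differ only in an ending like _2 or _b are one class to them, and where a whole thing is asked for, a point or a joint stands for the part that bears it (a point fixed in the world has none). Each returns a list of dicts, best first, with "confidence" (0 to 1); they miss things now and then, are a little off and sometimes report something else, mostly with a low value. They report only what shows in the picture. A call takes as long as a camera call.
- nets.find_in(picture, query): "uv" ([column, row] in pixels, amid what is visible of it).
- nets.masks_of(picture, query): "region" (420x560 bool, what is visible of it) and "uv" ([column, row] in pixels, amid what is visible of it).
- nets.landmark_of(picture, query): "uv" ([column, row] in pixels: a listed point, or the origin of a listed thing).
The state is a dict: "clock": time; "joint_pos": joint angles; "qvel": joint speeds; "tau": joint torques, N m; "tool_pos": TCP position; "orientation": TCP orientation; "force": force on the tool from outside, world axes, zero at the start; "moment": the same for the moment, N m; "opening": finger opening in m; "gripper_force": force on a finger pad.
Only numpy, scipy, OpenCV 4.12 (cv2) and the standard library are available. Lean on these libraries where they do the work, as an engineer would, in place of code of your own. Each camera call takes 0.05 s, during which the arm holds its last target. There are 200 camera calls.

### The job

The clip pot is in the way of the pull gauge on the office desk: slide it along the desk, without lifting or tipping it, until it stands wholly on the blue disc. Then draw the gauge's red T-handle straight out until the white pointer of the orange rider stands over the green band, hold it there for about a second, and let the handle back gently, not snapping, fully home, so that the rider stays behind over the green band. Only the gauge may move the rider (never touch it, and note that the gauge cannot pull it back if you overshoot), and leave the other desk things where they are.

Things in the scene. Friction and masses are not known exactly. Their poses are not given: they have to be found in the camera images.
- gauge: Pull gauge fixed to the desk: dark grey base plate 220 x 150 x 12 mm, blue spring housing (60 mm high) on its rear. Origin at desk height; x points from handle to housing (pull along -x), y left. Base spans x -118 to +102, y -60 to +90 mm. Left on it a channel along x, centred at y = 44 mm, 24 mm wide inside, walls to 24 mm above the desk, holds the orange rider.
- slide (a joint): How far the handle is drawn out, m: 0 fully home, 0.085 end stop. A spring pulls it home: 2.4 N at 0, rising 120 N/m (about 11 N at 0.07), 0.4 N friction; let go, it snaps home. The slide has a dark steel tab in the channel behind the rider: it pushes the rider along as the handle is drawn out and leaves it there on the way back.
- handle (a point): Middle of the T-handle's red crossbar, on its axis: level round bar 14 mm thick, 104 mm long along gauge y, 40 mm above the desk; home at gauge x = -178, y = 0 mm. A 10 mm steel rod runs from its middle to the gauge at the same height; behind the bar, each side of the rod, 53 mm is free to the base at home, down to the desk, so fingers can go down astride the rod and hook it.
- rider: Orange rider, loose block 24 (along channel) x 20 x 14 mm, 40 g, in the gauge's channel; origin at the middle of its underside. A white pointer 3 mm wide on its middle reaches left over the bands. It starts 0 to 6 mm ahead of the tab; while the tab touches it, its origin is at gauge x = -(22 mm + slide value).
- green_band: Green block, 14 mm (along gauge x) x 24 x 16 mm, fixed on the base left of the channel: the mark to pull the rider's pointer to. Origin at the middle of its underside, axes parallel to the gauge's. Its place along the gauge varies, and whether green or yellow is nearer the handle.
- yellow_band: Yellow block like the green one: another mark on the gauge, not to be used (the rider may pass it).
- pot: Squat steel paper-clip pot with a black lid: 80 mm diameter (lid 82 mm), 48 mm high, with a black knob 20 mm thick, 14 mm high on top (62 mm in all); 0.3 to 0.6 kg, loose. Origin at the middle of its underside, z up. It starts just in front of the T-handle, in its way.
- blue_disc: Flat blue disc, 110 mm diameter, printed on the desk (does not stick up), to the left or right of the lane: the pot's new place. Origin at its middle.
- white_disc: Flat white disc, 110 mm diameter, printed on the desk in front of the handle: the pot's old place. Origin at its middle.
- mouse: Red computer mouse, 100 x 58 x 33 mm, loose, on the other side of the lane from the blue disc. Origin in the middle of its underside, length along its x. Leave alone.
- mug: White mug, 80 mm diameter, 90 mm high, loose. Origin under its middle. Leave alone.
- tape_dispenser: Black desk tape dispenser, 150 x 60 x 79 mm, loose. Origin under its middle. Leave alone.
- calculator: Grey calculator, 150 x 100 x 22 mm, loose. Origin under its middle. Leave alone.

How it is judged (in metres and radians):
On the way, in this order (a step that is already met when the one before it is completed fails the run):
1. the pot stands wholly on the blue disc (horizontal distance between pot and blue_disc below 0.015 m and height (world z) of pot below 0.005 m and angle between pot's own z axis and vertical below 0.08 rad and linear speed of pot below 0.02 m/s), for 0.2 s.
2. the handle is held drawn out with the rider's pointer over the green band (x of rider in the frame of green_band between -0.007 and 0.007 m and value of joint slide above 0.02 m and velocity of joint slide between -0.02 and 0.02 m/s), for 0.5 s.
At the end, for the whole second after the job is handed in: The pot stands upright and at rest wholly on the blue disc (its middle within 15 mm of the disc's); the orange rider rests in its channel with its pointer over the green band (within 7 mm of the band's middle along the gauge); the handle is home (within 4 mm) (all of step 1 and x of rider in the frame of green_band between -0.007 and 0.007 m and linear speed of rider below 0.02 m/s and value of joint slide below 0.004 m); the robot touches nothing.
It fails at once if the pot is lifted or tipped (height (world z) of pot above 0.01 m or angle between pot's own z axis and vertical above 0.25 rad).
It fails at once if the handle snaps back (runs home faster than 0.4 m/s) (velocity of joint slide below -0.4 m/s).
It fails at once if the robot touches the rider (contact force between any of the fingers, the arm and rider above 0.2 N).
It fails at once if another desk thing is knocked from its place (by more than 20 mm) (distance of any of mouse, mug, tape_dispenser, calculator from where it was at the start of the episode above 0.02 m).
It also fails if it takes over 67 s, if anything falls off the work surface, if the arm or the gripper's body presses on something with over 40 N, if the wrist force passes 120 N, or if a joint passes its speed limit or range.

## Working session

There is one attempt and no reset: what is moved stays moved. The work goes in short steps, Python scripts to look and compute and a shell command to move; the robot and the scene stay as the last step left them, time stands still between calls to the robot, and variables do not carry over. Pictures are saved under pics/ and viewed, at most 10 in all, crops included, and the job is handed in when it is done.

```bash
mkdir -p pics
cat > h.py <<'E'
import numpy as np, cv2
from plant import telemetry, snapshot, workorder, nets
from scipy.spatial.transform import Rotation as Ro
def cam(p):
    if 'rvec' in p:
        R=cv2.Rodrigues(np.array(p['rvec'],float))[0]; t=np.array(p['tvec'],float).ravel()
        return R.T, -R.T@t
    o=p['obs']; T=np.eye(4); T[:3,:3]=Ro.from_euler('xyz',o['orientation'],degrees=True).as_matrix(); T[:3,3]=o['tool_pos']
    M=T@np.array(p['mount']); return M[:3,:3],M[:3,3]
def snap(n):
    o=telemetry.get_obs(); p=snapshot(n); p0=p; p0['obs']=o; return p0
def ray(p,uv,z):
    R,c=cam(p); d=R@np.array([(uv[0]-p['cx'])/p['fx'],(uv[1]-p['cy'])/p['fy'],1]); return c+d*(z-c[2])/d[2]
def proj(p,X):
    R,c=cam(p); q=R.T@(np.array(X)-c); return np.array([p['fx']*q[0]/q[2]+p['cx'],p['fy']*q[1]/q[2]+p['cy']])
def save(p,n): cv2.imwrite('pics/'+n,cv2.cvtColor(p['frame'],cv2.COLOR_RGB2BGR))
E
python3 - <<'E'
from h import *
Z=dict(gauge=0,handle=.04,rider=.012,green_band=.012,yellow_band=.012,pot=0,blue_disc=0,white_disc=0,mouse=0,mug=0,tape_dispenser=0,calculator=0)
print(telemetry.get_obs())
ims=[]
for n in('scene','side'):
    p=snap(n); ims.append(p['frame']); print(n,cam(p)[1])
    for k,z in Z.items():
        r=nets.landmark_of(p,k)[:1]
        for a in r: print(k,np.round(a['uv'],1),round(a['confidence'],2),np.round(ray(p,a['uv'],z)[:2],4))
    save(p,n+'0.png')
E
```

```text
{'clock': 0.0, 'joint_pos': array([-5.71166495e+01,  2.05897970e+01,  6.32825318e-01, -2.03798813e-02,
       -7.01362705e+01, -1.65063335e+01]), 'qvel': array([ 0.03243474, -0.08108428,  0.05611576,  0.05483567,  0.05675611,
        0.09352421]), 'tau': array([ 2.48864953e-04, -5.82727039e+01,  2.93069834e+01,  6.99713454e+00,
        7.24869737e-03, -1.43083153e-04]), 'tool_pos': array([ 0.19025166, -0.64741663,  0.40373292]), 'orientation': array([ 1.79905157e+02, -8.12579902e-03, -1.63629917e+02]), 'force': array([-0.58573928,  0.01752797,  0.38861303]), 'moment': array([-0.02295319, -0.0411338 ,  0.05050374]), 'gripper_force': 0.0, 'opening': 0.08752657762907694}
scene [ 1.26617127 -0.83113347  1.04438196]
gauge [320.8 253.4] 0.91 [ 0.7748 -0.0182]
handle [262.1 217. ] 0.97 [ 0.5955 -0.0421]
rider [318.2 237.3] 0.63 [0.7418 0.015 ]
green_band [186.7 312.9] 0.64 [ 0.6465 -0.3753]
yellow_band [305.7 222.5] 0.47 [0.6828 0.0389]
pot [241.5 215.2] 0.81 [ 0.5197 -0.0417]
blue_disc [191.5 256.2] 0.8 [ 0.5212 -0.2378]
white_disc [261.4 213.1] 0.71 [5.572e-01 1.000e-04]
mouse [277.3 190.5] 0.74 [0.5315 0.1036]
mug [181.3 312.7] 0.77 [ 0.6292 -0.3775]
tape_dispenser [370.9 137.7] 0.66 [0.6053 0.5088]
calculator [103.8 297.9] 0.82 [ 0.4546 -0.464 ]
side [0.22681356 0.82233801 0.89609764]
gauge [230.6 205.8] 0.92 [ 0.7682 -0.015 ]
handle [290.  204.5] 0.57 [ 0.5979 -0.0479]
rider [231.7 212.3] 0.4 [0.7452 0.0185]
green_band [242.8 223.3] 0.6 [0.6967 0.0447]
yellow_band [251.  228.9] 0.48 [0.6667 0.0548]
pot [318.1 224.6] 0.75 [ 0.5126 -0.0444]
blue_disc [339.4 184.5] 0.95 [ 0.5152 -0.2303]
white_disc [314.4 222. ] 0.48 [ 0.5255 -0.0498]
mouse [293.7 267.4] 0.61 [0.514 0.122]
mug [315.4 147.7] 0.96 [ 0.6496 -0.3788]
tape_dispenser [175.9 385. ] 0.91 [0.6102 0.5001]
calculator [380.5 153.9] 0.77 [ 0.444  -0.4312]
```

View pics/scene0.png

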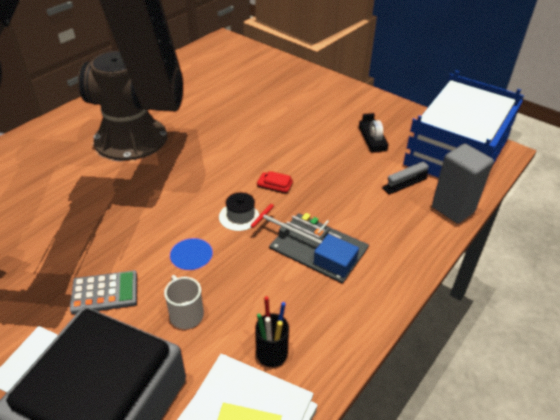

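View pics/side0.png

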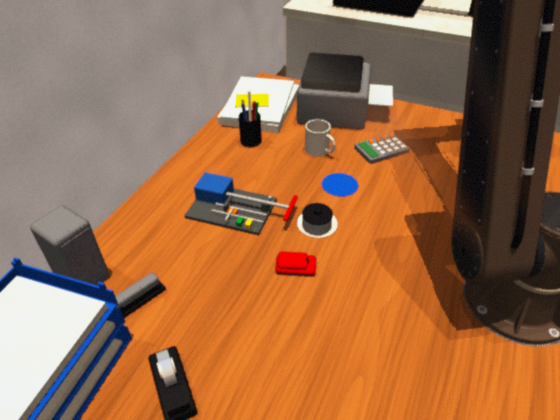

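The scene shows the pot on the white disc in front of the red handle. The blue disc is on the robot's right (scene pixel 191,256) and yellow is nearer the handle than green. The scene net's green hit at (187,313) was the mug and is rejected. I'll move above the pot for a wrist look.

```bash
cat >> h.py <<'E'
def go(x,y,z,yaw):
    """shift in tool units after turning to yaw (turn first), and turn units"""
    o=telemetry.get_obs(); d=np.array([x,y,z])-o['tool_pos']; y0=o['orientation'][2]
    dy=(yaw-y0+180)%360-180
    for nm,w in(('now',y0),('turned',yaw)):
        R=Ro.from_euler('xyz',[180,0,w],degrees=True).as_matrix(); print(nm,np.round(R.T@d/.2,3))
    print('spin units',round(-dy/90,3),'(tool z down) dist',np.linalg.norm(d), 'tilt', o['orientation'])
E
python3 - <<'E'
from h import *
p=snap('wrist'); print(np.round(p['mount'],3),p['fx']); go(.53,-.06,.40,-180+9)
E
```

```text
[[ 0.001 -0.957 -0.29   0.078]
 [ 1.     0.001  0.001 -0.001]
 [-0.001 -0.29   0.957  0.02 ]
 [ 0.     0.     0.     1.   ]] 377.2138080655898
now [-2.458  2.34   0.023]
turned [-2.137  2.636  0.023]
spin units 0.082 (tool z down) dist 0.6787706979285593 tilt [-1.79997509e+02 -4.53896665e-04 -1.63626822e+02]
```

```bash
R='';python3 -m creep '[[[-0.145,0.138,0,0,1],[-0.145,0.138,0,0,1],[-0.145,0.138,0,0,1],[-0.145,0.138,0,0,1],[-0.145,0.138,0,0,1],[-0.145,0.138,0,0,1],[-0.145,0.138,0,0,1],[-0.145,0.138,0,0,1]]]' | tail -5
python3 -m creep '[[[-0.145,0.138,0,0,1],[-0.145,0.138,0,0,1],[-0.145,0.138,0,0,1],[-0.145,0.138,0,0,1],[-0.145,0.138,0,0,1],[-0.145,0.138,0,0,1],[-0.145,0.138,0,0,1],[-0.145,0.138,0,0,1]]]' | tail -5
python3 -m creep '[[[-0.14,0.13,0,0.041,1],[0,0,0,0.041,1],[0,0,0,0,1],[0,0,0,0,1]]]'|tail -5
python3 - <<'E'
from h import *
Z=dict(gauge=0,handle=.04,rider=.012,green_band=.012,yellow_band=.012,pot=0,blue_disc=0,white_disc=0,mouse=0)
p=snap('wrist'); print(p['obs']['tool_pos'],p['obs']['orientation'],p['obs']['force'])
for k,z in Z.items():
    for a in nets.landmark_of(p,k)[:2]: print(k,np.round(a['uv'],1),round(a['confidence'],2),np.round(ray(p,a['uv'],z)[:2],4))
save(p,'w1.png')
E
```

```text
tool_pos: [0.3511, -0.3686, 0.405]
orientation: [-180.0, 0.0, -163.6]
force: [0.0, 0.5, -0.5]
opening: 0.0875
gripper_force: 0.0
tool_pos: [0.5114, -0.0911, 0.4052]
orientation: [-180.0, 0.1, -163.6]
force: [1.3, -1.0, -0.1]
opening: 0.0876
gripper_force: 0.0
tool_pos: [0.5304, -0.0601, 0.4045]
orientation: [-180.0, -0.0, -170.8]
force: [-0.3, -0.8, 0.1]
opening: 0.0874
gripper_force: 0.0
[ 0.53035588 -0.06005235  0.40449105] [-1.79997932e+02 -3.24149688e-02 -1.70841948e+02] [-0.26355397 -0.83756665  0.14000573]
gauge [277.1 371.4] 0.9 [ 0.7672 -0.0189]
gauge [108.  136.8] 0.26 [ 0.5161 -0.2322]
handle [286.  250.3] 0.91 [ 0.5923 -0.0391]
handle [277.8 372.1] 0.43 [ 0.7353 -0.0237]
rider [312.3 361.1] 0.63 [0.7366 0.0178]
green_band [345.7 341.2] 0.63 [0.7037 0.0506]
pot [293.9 164.8] 0.79 [ 0.5141 -0.0431]
blue_disc [111.2 141.1] 0.77 [ 0.5199 -0.2289]
mouse [445.6 187.1] 0.89 [0.5118 0.1174]
```

View pics/w1.png

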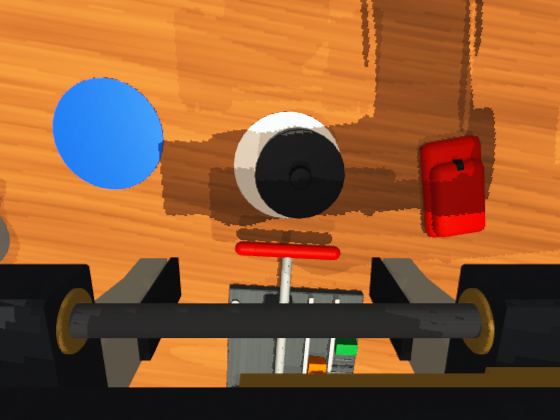

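Wrist view: blue disc at about (107,133), pot lid at about (300,172), handle bar running from (236,248) to (340,254). I'll refine these by fitting.

Run:
```python
from h import *
p=snap('wrist'); f=p['frame'].astype(int); r,g,b=f[...,0],f[...,1],f[...,2]
def rayfit(m,z):
    m=m.astype(np.uint8); n,l,s,c=cv2.connectedComponentsWithStats(m); i=1+np.argmax(s[1:,4]); 
    ct=max(cv2.findContours((l==i).astype(np.uint8),0,1)[0],key=cv2.contourArea)[:,0]
    W=np.array([ray(p,u,z)[:2] for u in ct],dtype=np.float32); return W
for nm,m,z in(('disc',(b>150)&(r<100),0),('lid',nets.masks_of(p,'pot')[0]['region'],.048),('lidblk',(f.max(2)<45)&(np.arange(420)[:,None]<230),.048)):
    W=rayfit(m,z); c,R=cv2.minEnclosingCircle(W); e=cv2.fitEllipse(W); print(nm,c,2*R,e)
m=(r>120)&(g<60)&(b<60); m[:,400:]=0; m[:235]=0; m[262:]=0
v,u=np.nonzero(m); W=np.array([ray(p,(a,c),.045)[:2] for a,c in zip(u,v)],np.float32)
print('bar',W.mean(0),cv2.minAreaRect(W), 'pix',u.min(),u.max())
q=np.linalg.eigh(np.cov(W.T))[1][:,1]; print('bar dir deg',np.degrees(np.arctan2(-q[0],q[1]))%180)
```

```text
disc (0.5148456692695618, -0.23228417336940765) 0.10991296172142029 ((0.5147722363471985, -0.23238585889339447), (0.10827093571424484, 0.10838564485311508), 60.14106369018555)
lid (0.5138285160064697, -0.04096080735325813) 0.08403696119785309 ((0.5142756104469299, -0.04078211635351181), (0.07990854233503342, 0.0823666974902153), 128.68724060058594)
lidblk (0.514830470085144, -0.040551621466875076) 0.08195565640926361 ((0.5152984857559204, -0.04018796607851982), (0.07873938232660294, 0.07986913621425629), 177.67062377929688)
bar [ 0.5900381  -0.03801743] ((0.5900142788887024, -0.03820754960179329), (0.015632037073373795, 0.10130000859498978), 6.528444766998291) pix 236 340
bar dir deg 5.999227167162458
```

Run:
```python
from h import *
go(.5142,-.0407,.26,-173.7)
```

```text
now [0.065 0.11  0.724]
turned [0.07  0.107 0.724]
spin units 0.03 (tool z down) dist 0.146960979696177 tilt [-1.79999376e+02  4.54832741e-03 -1.71014295e+02]
```

```bash
python3 -m creep '[[[0.065,0.11,0.12,0,1],[0,0,0.15,0.03,1],[0,0,0.15,0,1],[0,0,0.15,0,1],[0,0,0.154,0,1],[0,0,0,0,1],[0,0,0,0,1]]]'|tail -5
python3 - <<'E'
from h import *
go(.5142,-.0407,.189,-173.7)
E
```

```text
tool_pos: [0.514, -0.0407, 0.2592]
orientation: [-179.9, -0.2, -173.7]
force: [-0.2, -0.6, 1.4]
opening: 0.0877
gripper_force: 0.0
now [-0.001 -0.     0.351]
turned [-0.001 -0.     0.351]
spin units 0.0 (tool z down) dist 0.07015493267114964 tilt [-179.94855832   -0.20433053 -173.68941351]
```

```bash
python3 -m creep '[[[0,0,0.05,0,1],[0,0,0.05,0,1],[0,0,0.05,0,1],[0,0,0.05,0,1],[0,0,0.05,0,1],[0,0,0.05,0,1],[0,0,0.05,0,1],[0,0,0,0,1]]]'|tail -5
python3 -m creep '[[[0,0,0,0,0.9],[0,0,0,0,0.9],[0,0,0,0,0.9],[0,0,0,0,0.9]]]'|tail -5
python3 - <<'E'
from h import *
o=telemetry.get_obs(); x,y,z=o['tool_pos']; go(.5149,-.2323,z,o['orientation'][2])
E
```

```text
tool_pos: [0.5134, -0.0407, 0.1876]
orientation: [-180.0, -0.2, -173.7]
force: [-0.3, 0.2, 0.6]
opening: 0.0874
gripper_force: 0.0
tool_pos: [0.5141, -0.0406, 0.19]
orientation: [180.0, 0.0, -173.7]
force: [-0.0, 0.5, -4.0]
opening: 0.0807
gripper_force: 30.0
now [ 0.101 -0.953 -0.   ]
turned [ 0.101 -0.953 -0.   ]
spin units -0.0 (tool z down) dist 0.1917388411750321 tilt [ 1.79991973e+02  7.89713670e-03 -1.73711830e+02]
```

```bash
python3 -m creep '[[[0.003,-0.03,0,0,0.9],[0.007,-0.065,0,0,0.9],[0.007,-0.065,0,0,0.9],[0.007,-0.065,0,0,0.9],[0.007,-0.065,0,0,0.9],[0.007,-0.065,0,0,0.9],[0.007,-0.065,0,0,0.9],[0.007,-0.065,0,0,0.9]]]'|tail -5
python3 -m creep '[[[0.007,-0.065,0,0,0.9],[0.007,-0.065,0,0,0.9],[0.007,-0.065,0,0,0.9],[0.007,-0.065,0,0,0.9],[0.007,-0.065,0,0,0.9],[0.007,-0.065,0,0,0.9],[0.004,-0.045,0,0,0.9],[0.003,-0.03,0,0,0.9]]]'|tail -5
python3 -m creep '[[[0,0,0,0,0.9],[0,0,0,0,0.9],[0,0,0,0,1],[0,0,0,0,1],[0,0,0,0,1],[0,0,0,0,1]]]'|tail -5
```

```text
tool_pos: [0.5143, -0.1391, 0.19]
orientation: [180.0, 0.0, -173.7]
force: [0.4, -0.2, -3.1]
opening: 0.081
gripper_force: 30.0
tool_pos: [0.5147, -0.2328, 0.1899]
orientation: [180.0, -0.0, -173.8]
force: [-0.5, -0.5, -4.2]
opening: 0.0811
gripper_force: 30.0
tool_pos: [0.5153, -0.2313, 0.1903]
orientation: [-180.0, 0.0, -173.7]
force: [0.4, 0.2, -0.9]
opening: 0.0871
gripper_force: 0.0
```

```bash
python3 -m creep '[[[0,0,-0.05,0,1],[0,0,-0.1,0,1],[0,0,-0.15,0,1],[0,0,-0.18,0,1],[0,0,-0.18,0,1],[0,0,-0.18,0,1],[0,0,-0.18,0,1],[0,0,-0.04,0,1]]]'|tail -5
python3 - <<'E'
from h import *
p=snap('wrist'); save(p,'w2.png')
m=nets.masks_of(p,'pot')[0]['region'].astype(np.uint8); ct=max(cv2.findContours(m,0,1)[0],key=cv2.contourArea)[:,0]
W=np.array([ray(p,u,.048)[:2] for u in ct],np.float32); print('lid',cv2.minEnclosingCircle(W))
f=p['frame'].astype(int);m=((f[...,2]>120)&(f[...,0]<100)).astype(np.uint8)
v,u=np.nonzero(m); W=np.array([ray(p,a,0)[:2] for a in zip(u,v)],np.float32); print('disc',cv2.minEnclosingCircle(W))
go(.70,0,.40,-173.7)
E
```

```text
tool_pos: [0.5157, -0.232, 0.4097]
orientation: [-179.8, 0.5, -173.6]
force: [1.4, -1.0, 0.0]
opening: 0.0873
gripper_force: 0.0
lid ((0.6121103167533875, -0.3719352185726166), 0.052651867270469666)
disc ((0.5139879584312439, -0.23226478695869446), 0.05463467910885811)
now [-1.046  1.049  0.03 ]
turned [-1.046  1.05   0.03 ]
spin units 0.0 (tool z down) dist 0.2964156508906366 tilt [-179.893589      0.36680531 -173.6763303 ]
```

View pics/w2.png

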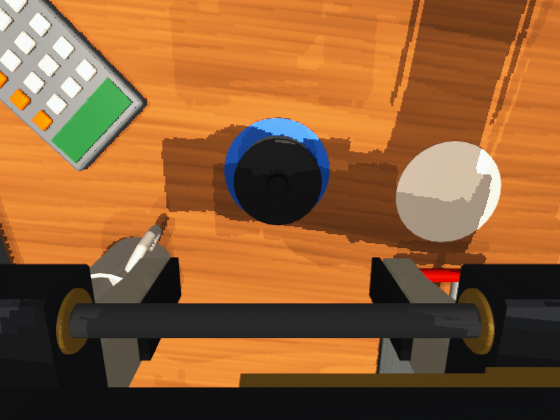

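The pot stands centred on the blue disc (lid centre about 278,181, with the blue rim even left and right). The mask network confused it with the mug, so I disregard that number. Next I look at the gauge.

```bash
python3 -m creep '[[[-0.131,0.131,0,0,1],[-0.131,0.131,0,0,1],[-0.131,0.131,0,0,1],[-0.131,0.131,0,0,1],[-0.131,0.131,0,0,1],[-0.131,0.131,0,0,1],[-0.131,0.131,0,0,1],[-0.131,0.131,0,0,1]]]'|tail -5
python3 -m creep '[[[0,0,0,0,0.5],[0,0,0,0,0.5],[0,0,0,0,0.5]]]'|tail -5
python3 - <<'E'
from h import *
p=snap('wrist'); save(p,'w3.png')
for k,z in dict(gauge=0,handle=.04,rider=.012,green_band=.012,yellow_band=.012).items():
    for a in nets.landmark_of(p,k)[:2]: print(k,np.round(a['uv'],1),round(a['confidence'],2),np.round(ray(p,a['uv'],z)[:2],4))
f=p['frame'].astype(int);r,g,b=f[...,0],f[...,1],f[...,2]
def blob(nm,m,z):
    n,l,s,c=cv2.connectedComponentsWithStats(m.astype(np.uint8)); i=1+np.argmax(s[1:,4]); v,u=np.nonzero(l==i)
    W=np.array([ray(p,a,z)[:2] for a in zip(u,v)],np.float32); R=cv2.minAreaRect(W); print(nm,c[i],s[i],W.mean(0),R); return W
blob('green',(g>100)&(r<80)&(b<120),.028); blob('yellow',(r>180)&(g>170)&(b<90),.028)
W=blob('bar',(r>100)&(g<60)&(b<60),.045)
q=np.linalg.eigh(np.cov(W.T))[1][:,1]; print('bar deg',np.degrees(np.arctan2(-q[0],q[1]))%180)
E
```

```text
tool_pos: [0.7009, 0.0013, 0.4012]
orientation: [-180.0, -0.1, -173.7]
force: [-0.0, -0.6, 0.3]
opening: 0.0877
gripper_force: 0.0
tool_pos: [0.7001, -0.0, 0.4008]
orientation: [-180.0, -0.1, -173.7]
force: [-0.2, -0.2, -0.3]
opening: 0.0726
gripper_force: 0.0
gauge [249.9 237.4] 0.9 [ 0.7667 -0.0198]
handle [244.9  58.1] 0.55 [ 0.5922 -0.0377]
yellow_band [322.5 159. ] 0.7 [0.6727 0.0437]
yellow_band [289.1 218.7] 0.32 [0.7373 0.0187]Traceback (most recent call last):
  File "<stdin>", line 9, in <module>
  File "<stdin>", line 7, in blob
    return _wrapfunc(a, 'argmax', axis=axis, out=out, **kwds)
    return bound(*args, **kwds)
ValueError: attempt to get argmax of an empty sequence
```

View pics/w3.png

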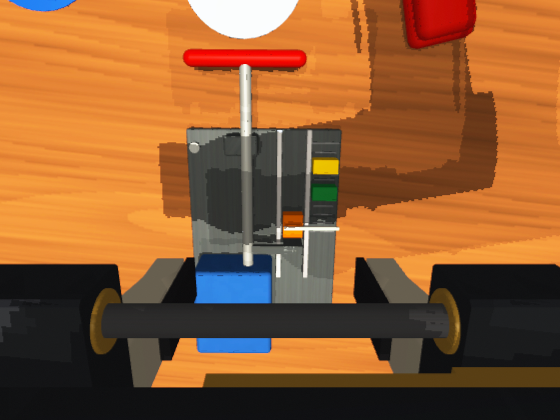

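The gauge is in clear view: bar at (245,58), yellow block at (326,167), green block in shadow at (325,193), pointer at row 229, rider at (292,224).

Run:
```python
from h import *
p=snap('wrist'); f=p['frame'].astype(int);r,g,b=f[...,0],f[...,1],f[...,2]
def blob(nm,m,z,box):
    M=np.zeros(m.shape,np.uint8);x0,x1,y0,y1=box;M[y0:y1,x0:x1]=m[y0:y1,x0:x1]
    n,l,s,c=cv2.connectedComponentsWithStats(M); i=1+np.argmax(s[1:,4]); v,u=np.nonzero(l==i)
    W=np.array([ray(p,a,z)[:2] for a in zip(u,v)],np.float32); print(nm,c[i],s[i],W.mean(0),cv2.minAreaRect(W)[1]); return W
G=blob('green',(g>r+25)&(g>b+15),.028,(305,345,175,210)).mean(0)
Y=blob('yellow',(r>150)&(g>130)&(b<90),.028,(305,345,150,185)).mean(0)
P=blob('pointer',f.min(2)>150,.024,(312,340,215,240)).mean(0)
B=blob('bar',(r>r*0+100)&(g<70)&(b<70),.045,(170,320,40,75)); W=B.mean(0)
q=np.linalg.eigh(np.cov(B.T))[1][:,1]; a=np.arctan2(-q[0],q[1]); a=(a+np.pi/2)%np.pi-np.pi/2
print('bar deg',np.degrees(a))
# rod direction
for yaw in(a,np.radians(6.2)):
    e=np.array([np.cos(yaw),np.sin(yaw)]); n=np.array([-e[1],e[0]]); o=W+.178*e
    for k,X in(('G',G),('Y',Y),('P',P)): print(k,np.round([(X-o)@e,(X-o)@n],4))
    print('origin',o,'diff G-Y,P-G',(G-Y)@e,(P-G)@e)
```

```text
green [324.56192661 190.95183486] [312 183  27  17 436] [0.7020251  0.04719936] (0.01586391031742096, 0.02518218196928501)
yellow [326.14285714 165.47142857] [314 159  26  14 350] [0.6773484  0.04501623] (0.012384445406496525, 0.023603204637765884)
pointer [325.1559633 227.4587156] [312 226  28   4 109] [0.7401448  0.05402249] (0.0031895756255835295, 0.027216065675020218)
bar [245.49101527  57.84725966] [ 184   49  124   22 2226] [ 0.59294546 -0.03772692] (0.01625750958919525, 0.10217852145433426)
bar deg 6.311143375470477
G [-0.0602  0.0724]
Y [-0.085  0.073]
P [-0.0216  0.075 ]
origin [ 0.7698667 -0.0181598] diff G-Y,P-G 0.02476717643653953 0.03863870350944816
G [-0.0604  0.0726]
Y [-0.0852  0.0731]
P [-0.0218  0.0753]
origin [ 0.76990433 -0.01850303] diff G-Y,P-G 0.024768182667656593 0.038633604022648184
```

Run:
```python
from h import *
go(.6223,-.0344,.26,-173.7)
```

```text
now [ 0.404 -0.123  0.712]
turned [ 0.404 -0.123  0.712]
spin units -0.001 (tool z down) dist 0.16553322418216282 tilt [ 1.79993713e+02  3.09838804e-02 -1.73756519e+02]
```

```bash
python3 -m creep '[[[0.101,-0.031,0,0,0.45],[0.101,-0.031,0.1,0,0.45],[0.101,-0.031,0.15,0,0.45],[0.101,-0.03,0.15,0,0.45],[0,0,0.15,0,0.45],[0,0,0.162,0,0.45],[0,0,0,0,0.45],[0,0,0,0,0.45]]]'|tail -5
python3 - <<'E'
from h import *
go(.6223,-.0344,.193,-173.7)
p=snap('wrist'); save(p,'w4.png')
E
```

```text
tool_pos: [0.6223, -0.034, 0.2588]
orientation: [-180.0, -0.2, -173.7]
force: [0.7, 0.4, 1.1]
opening: 0.0395
gripper_force: 0.0
now [ 0.    -0.002  0.329]
turned [ 0.    -0.002  0.329]
spin units -0.0 (tool z down) dist 0.06579709963713136 tilt [-1.79961706e+02 -1.78812085e-01 -1.73718340e+02]
```

View pics/w4.png

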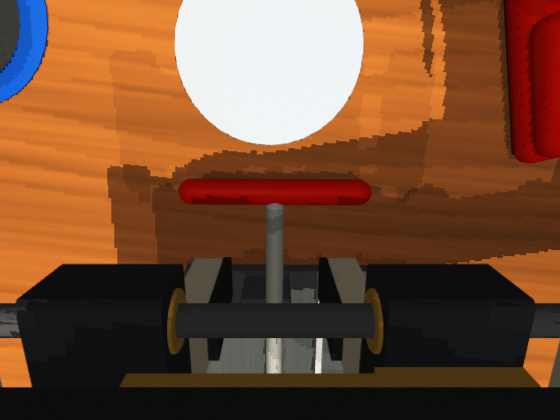

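The fingers are astride the rod (rod at column 275, bar at row 192 and clear of them). Descending.

```bash
python3 -m creep '[[[0,0,0.05,0,0.45],[0,0,0.05,0,0.45],[0,0,0.05,0,0.45],[0,0,0.05,0,0.45],[0,0,0.05,0,0.45],[0,0,0.05,0,0.45],[0,0,0.03,0,0.45],[0,0,0,0,0.45]]]'|tail -5
python3 -m creep '[[[0.02,0,0,0,0.45],[0.02,0,0,0,0.45],[0.01,0,0,0,0.45],[0,0,0,0,0.45],[0,0,0,0,0.45]]]'|tail -5
python3 -m creep '[[[0.01,0,0,0,0.45],[0.01,0,0,0,0.45],[0,0,0,0,0.45],[0,0,0,0,0.45]]]'|tail -5
```

```text
tool_pos: [0.6221, -0.0337, 0.1914]
orientation: [-180.0, -0.2, -173.7]
force: [0.9, -0.1, -0.9]
opening: 0.0396
gripper_force: 0.0
tool_pos: [0.6127, -0.0347, 0.1941]
orientation: [180.0, 0.1, -173.7]
force: [-0.1, -0.0, -0.3]
opening: 0.0392
gripper_force: 0.0
tool_pos: [0.6092, -0.0351, 0.1938]
orientation: [180.0, 0.1, -173.7]
force: [1.8, -0.1, -0.8]
opening: 0.0401
gripper_force: 1.0
```

```bash
python3 -m creep '[[[0.01,0,0,0,0.45],[0,0,0,0,0.45],[0.02,0,0,0,0.45],[0.02,0,0,0,0.45],[0.02,0,0,0,0.45],[0.02,0,0,0,0.45],[0.02,0,0,0,0.45],[0.02,0,0,0,0.45]]]'|tail -5
python3 -m creep '[[[0.02,0,0,0,0.45],[0.01,0,0,0,0.45],[0,0,0,0,0.45],[0,0,0,0,0.45]]]'|tail -5
python3 - <<'E'
from h import *
ims=[]
for n in('scene','side'):
    p=snap(n)
    for k,z in dict(handle=.04,rider=.012,green_band=.012,yellow_band=.012).items():
        for a in nets.landmark_of(p,k)[:1]: print(n,k,np.round(a['uv'],1),round(a['confidence'],2),np.round(ray(p,a['uv'],z)[:2],4))
    c=proj(p,(.71,.03,.02)).astype(int); im=p['frame'][c[1]-40:c[1]+40,c[0]-50:c[0]+50]; ims.append(cv2.resize(im,(400,320),interpolation=cv2.INTER_CUBIC))
cv2.imwrite('pics/c5.png',cv2.cvtColor(np.hstack(ims),cv2.COLOR_RGB2BGR))
E
```

```text
tool_pos: [0.5831, -0.0379, 0.1938]
orientation: [180.0, 0.1, -173.7]
force: [6.7, 1.4, 0.1]
opening: 0.0393
gripper_force: 3.1
tool_pos: [0.5772, -0.0385, 0.1938]
orientation: [180.0, 0.1, -173.7]
force: [6.3, 0.8, -1.5]
opening: 0.0394
gripper_force: 2.9
scene handle [253.3 208.7] 0.84 [ 0.5561 -0.0324]
scene rider [254.9 211.2] 0.63 [ 0.5464 -0.0151]
scene green_band [314.9 227.2] 0.51 [0.7129 0.0401]
scene yellow_band [303.1 217.5] 0.61 [0.6655 0.0501]
side rider [243.1 216.9] 0.59 [0.7077 0.0222]
side green_band [244.5 223.7] 0.52 [0.6918 0.0443]
side yellow_band [249. 229.] 0.57 [0.6715 0.0573]
```

View pics/c5.png

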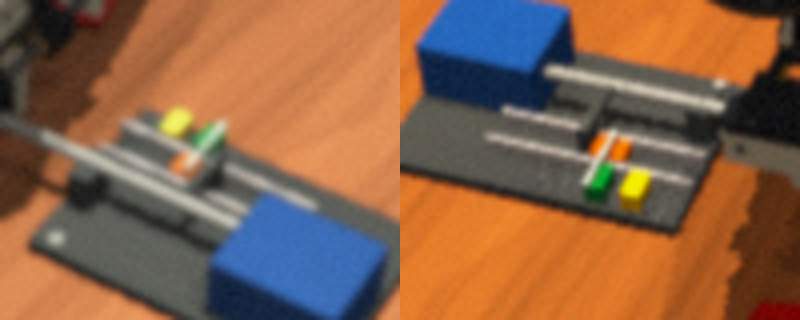

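The pointer now overlaps the rear edge of the green block in both crops (about 208,140 and 600,165), about 5 mm short of the middle, which agrees with the estimate. Drawing 5 mm more and holding.

```bash
python3 -m creep '[[[0.01,0,0,0,0.45],[0.01,0,0,0,0.45],[0.005,0,0,0,0.45],[0,0,0,0,0.45],[0,0,0,0,0.45],[0,0,0,0,0.45],[0,0,0,0,0.45],[0,0,0,0,0.45]]]'|tail -5
python3 -m creep '[[[0,0,0,0,0.45],[0,0,0,0,0.45],[0,0,0,0,0.45],[0,0,0,0,0.45],[0,0,0,0,0.45],[0,0,0,0,0.45]]]'|tail -5
python3 - <<'E'
from h import *
ims=[]
for n in('scene','side'):
    p=snap(n); c=proj(p,(.71,.04,.02)).astype(int); im=p['frame'][c[1]-24:c[1]+24,c[0]-30:c[0]+30]; ims.append(cv2.resize(im,(400,320),interpolation=cv2.INTER_CUBIC))
cv2.imwrite('pics/c6.png',cv2.cvtColor(np.hstack(ims),cv2.COLOR_RGB2BGR))
E
```

```text
tool_pos: [0.5725, -0.039, 0.1938]
orientation: [180.0, 0.1, -173.7]
force: [5.4, 1.3, -0.5]
opening: 0.0393
gripper_force: 3.2
tool_pos: [0.5725, -0.039, 0.1938]
orientation: [180.0, 0.1, -173.7]
force: [6.1, 1.4, -0.0]
opening: 0.0396
gripper_force: 3.2
```

View pics/c6.png

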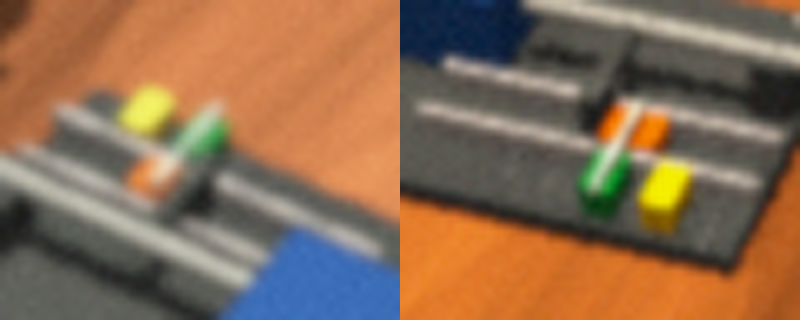

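The pointer lies over the green block (tip at about 597,188 in the side crop, 215,115 in the scene crop). Letting the handle back gently.

```bash
python3 -m creep '[[[-0.01,0,0,0,0.45],[-0.02,0,0,0,0.45],[-0.02,0,0,0,0.45],[-0.02,0,0,0,0.45],[-0.02,0,0,0,0.45],[-0.02,0,0,0,0.45],[-0.02,0,0,0,0.45],[-0.02,0,0,0,0.45]]]'|tail -5
python3 -m creep '[[[-0.02,0,0,0,0.45],[-0.02,0,0,0,0.45],[-0.02,0,0,0,0.45],[-0.02,0,0,0,0.45],[-0.015,0,0,0,0.45],[0,0,0,0,0.45],[0,0,0,0,0.45]]]'|tail -5
python3 - <<'E'
from h import *
p=snap('wrist'); m=(p['frame'][...,0]>100)&(p['frame'][...,1]<60); print(nets.landmark_of(p,'handle')[:1])
for a in nets.landmark_of(p,'handle')[:1]: print(ray(p,a['uv'],.04))
E
```

```text
tool_pos: [0.6019, -0.036, 0.1935]
orientation: [-180.0, -0.0, -173.7]
force: [2.3, 1.0, 2.5]
opening: 0.0395
gripper_force: 1.4
tool_pos: [0.6205, -0.0339, 0.193]
orientation: [-180.0, -0.1, -173.7]
force: [-0.1, 0.0, 0.5]
opening: 0.0395
gripper_force: 0.0
[{'uv': [270.4, 236.1], 'confidence': 0.82}]
[ 0.59192698 -0.03927145  0.04      ]
```

Home and free of contact. Rising and going back to the gauge viewpoint for a check.

```bash
python3 -m creep '[[[0,0,-0.05,0,0.45],[0,0,-0.1,0,0.45],[0,0,-0.15,0,0.45],[0,0,-0.18,0,0.45],[0,0,-0.18,0,0.45],[0,0,-0.18,0,0.45],[0,0,-0.19,0,0.45],[0,0,0,0,0.45]]]'|tail -5
python3 -m creep '[[[-0.1,0.03,0,0,0.45],[-0.1,0.03,0,0,0.45],[-0.1,0.03,0,0,0.45],[-0.1,0.03,0,0,0.45],[0,0,0,0,0.45],[0,0,0,0,0.45]]]'|tail -5
python3 - <<'E'
from h import *
p=snap('wrist'); im=p['frame'][30:250,170:390]; im=cv2.resize(im,(600,600),interpolation=cv2.INTER_CUBIC)
cv2.imwrite('pics/c7.png',cv2.cvtColor(im,cv2.COLOR_RGB2BGR))
s=snap('side'); 
for k in('pot','blue_disc'): print(k,[ray(s,a['uv'],0)[:2] for a in nets.landmark_of(s,k)[:1]])
E
```

```text
tool_pos: [0.6219, -0.0341, 0.4094]
orientation: [-179.9, 0.8, -173.6]
force: [2.6, -1.1, 1.7]
opening: 0.0394
gripper_force: 0.0
tool_pos: [0.6979, -0.0009, 0.3991]
orientation: [-180.0, -0.0, -173.7]
force: [-1.2, -0.0, 0.4]
opening: 0.0394
gripper_force: 0.0
pot [array([ 0.51772684, -0.24317024])]
blue_disc [array([ 0.5088159 , -0.22448467])]
```

View pics/c7.png

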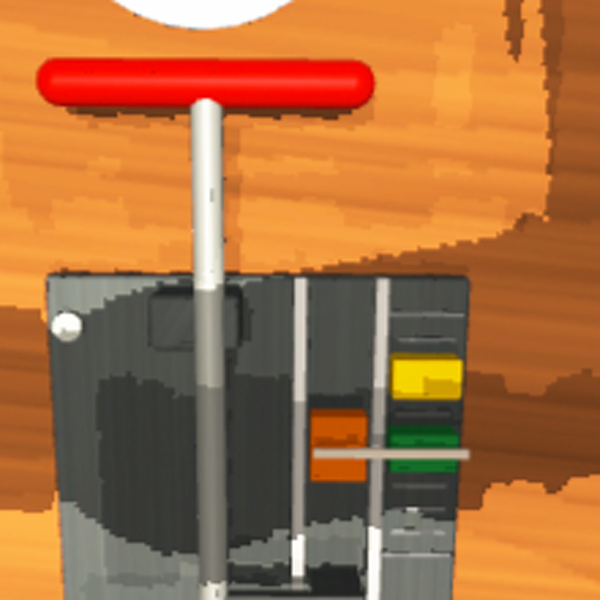

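The pointer (row 454) is over the green block (rows 427–472), the handle is home, and nothing is touched.

```bash
python3 -c "
from plant import workorder; print(workorder.close_job())"
```

```text
the job is handed in; nothing more can be done
None
```

I handed the job in; no verdict came back. At my last looks the pot stood centred on the blue disc, the rider's pointer was over the green band, and the handle was home with the arm clear.

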